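# Unpin the tray gate and park its drop pin

## Task

Unlock the tray gate on the nursery bench: draw the steel drop pin with the tall round grip straight up out of the gate's post. Park it in the empty notched bracket, lowering it until it hangs upright in the notch with its flange resting on the plate before you let go. Leave the wooden hand dibber hanging in the other bracket.

Things in the scene. Friction and masses are not known exactly. Their poses are not given: they have to be found in the camera images.
- pin_grip (a point): Loose steel drop pin, 0.25 kg: upright dark round grip, 30 mm diameter, 52 tall, on a flange 50 diameter, 6 thick, over a shank 12 diameter, 60 long. Point: on the axis half-way up the grip, 26 mm below its top, 28 above the flange's upper face, 34 above its underside, 94 above the shank's tip. z up the pin. It starts in the latch post, flange on top.
- latch_post: Fixed grey clevis post at one end (varies) of the flat gate bar, 66 x 66 mm, 72 high, with an upright 17 mm bore in the centre where the pin stands loosely; the shank must rise 60 mm to come clear. Origin: centre of its underside on the bench; z up, y along the bar. The like post at the other end has a low fixed bolt head 12 mm high, no pin.
- notch (a point): Middle of the notch in the empty one of two like fixed steel brackets, left and right of the gate (varies), at the upper face of its 90 x 76 mm plate, 8 thick, 100 above the bench. Notch 28 mm wide. x runs from its mouth (at -30 mm, roughly towards the robot) to its closed end (+25), y across, z up. Hung by its flange, the pin has its grip point 34 mm above this point.
- dibber_mid (a point): Wooden hand dibber hanging by its 48 mm collar in the other bracket; leave it there. Its T handle is a bar 100 mm long, reaching 62 mm above the plate. Point: on its axis at the underside of the collar, 100 mm above the bench; z up, y along the T handle.
There are look-alikes about, which are no part of the job. What is shaped like the part that bears pin_grip but pink or purple is not meant.

How it is judged:
By the outcome, as a careful person would: the job done as asked, in the order asked, and still so for the second after the job is handed in, with the robot touching nothing.
It also fails if it takes over 35 s, if anything falls off the work surface, if the arm or the gripper's body presses on something with over 40 N, if the wrist force passes 120 N, or if a joint passes its speed limit or range.

## Robot

A 7-joint arm with a two-finger parallel gripper is mounted at the origin on the work surface. World frame = base frame: x ahead of the robot, y to its left, z up, the work surface at z = 0. Lengths are in m, angles in rad, forces in N, time in s.
With the tool pointing down it reaches from about 0.4 to 0.85 m from the base axis. Payload 4.5 kg.
Tool frame: the origin (TCP) lies between the finger pads; the fingertips stand 17 mm ahead of it and the grasp point (between the pads) lies 2 mm behind it; z points along the fingers, y is the direction in which the jaws open and shut (so a half turn about z gives the same grasp; the last joint's range is limited). The gripper opens to 85 mm and grips with 20 to 120 N. Pads are 22 mm wide; open, the fingers measure 114 mm over their backs; the gripper's body (76 mm by 85 mm) begins 54 mm behind the grasp point. The pads swing forward as they close: fully open they stand 13 mm farther back than shut.
Start: joints at [1.139, 0.689, -0.195, 1.565, 0.157, 0.902, -0.215], TCP at [0.281, -0.558, 0.248] pointing down, gripper open.
Joint ranges: [-3.01, 3.01], [-0.46, 2.08], [-1.47, 1.51], [0.13, 2.56], [-1, 4.14], [0.04, 2.09], [-2.66, 2.66]. Speed limits (rad/s): [2.57, 2.57, 3.14, 3.14, 3.14, 3.14, 3.14].

## Interface

Orientations are given as a 3x3 rotation matrix whose columns are the frame's x, y, z axes.
In Python, from bench import arm gives the robot as it stands.
- The arm moves only by the tool send_rows, never from a script. Its argument "plan" is a list of rows, each a list of 3 entries, a list of its own where there are three numbers: the shift along the world's x, y, z in units of 200 mm (1.0 is 200 mm), then the turn, a rotation vector about the world's x, y, z in units of 90 degrees (1.0 is 90 degrees), then the closure, from -1 (fully open) to 1 (shut). In form: [[[x, y, z], [wx, wy, wz], fingers], ...]. A call has 1 to 5 rows; each row is the pose to reach, as a shift and turn from the pose commanded when the call began; what a row does not reach only later rows make up. A row lasts 1/10 s, in which the tool goes at most 50 mm and 8.59 degrees, less where a joint would pass 70% of its speed; a pose out of reach is approached as far as the arm can. A call with a number of a shift or a turn outside -1 to 1 is refused whole. A call with a gripper value outside its range is refused whole. The fingers move at their own pace and stop on an object; "squeeze" is the grip in N (left out, the last holds). Time passes only in rows, so rows that repeat a pose let the fingers close. It gives the time, the measured TCP pose, the force and the opening at its end, in the units of the state.
- arm.get_obs(): the state, without advancing time (a new reading comes with each control period).
- arm.capture(name): name is "scene" or "top" or "wrist"; returns a dict with "frame" (400x640x3 uint8, red, green, blue), "vertical_fov" (degrees; the focal length in pixels is half the picture's height over the tangent of half this angle, whatever the lens; pixels are square), "cx", "cy" (the principal point, pixels), "k1" (the pictures are not rectified: a ray, as slopes to the right and down, at radius r is drawn at 1 + k1 r^2 times it, then the intrinsics apply), "camera_from_world" (4x4, takes a point from world to camera coordinates); the wrist camera has in their place "T_tool_cam" (4x4, takes a point from camera to tool coordinates, whose origin is the TCP and whose axes are the flange's). Camera axes: x right, y down, z forward; pixel columns grow to the right and rows downward; lengths in m; the calibration is good to about 2 mm. A picture is of the moment at which its call begins: read the wrist's pose just before it. There is no depth.
- arm.hand_in(): hands the job in, once; it reports no verdict.
The state is a dict: "time": time; "joint_positions": joint angles; "joint_vel": joint speeds; "effort": joint torques, N m; "eef_pos": TCP position; "ee_rot": TCP orientation; "ft_force": force on the tool from outside, world axes, zero at the start; "ft_torque": the same for the moment, N m; "opening": finger opening in m.
Only numpy, scipy, OpenCV 4.12 (cv2) and the standard library are available. Lean on these libraries where they do the work, as an engineer would, in place of code of your own. Each camera call takes 0.05 s, during which the arm holds its last target. There are 200 camera calls.

## Working session

There is one attempt and no reset: what is moved stays moved. The work goes in short steps, Python scripts to look and compute and a tool call to move; the robot and the scene stay as the last step left them, time stands still between calls to the robot, and variables do not carry over. Pictures are saved under pics/ and viewed, about 8 in all and at most 12, crops included, and the job is handed in when it is done.

Besides the shell and the picture viewer there is one more tool, called as name(argument=value, ...), one argument or row to a line, values as JSON. send_rows: Moves the arm, as the interface text tells. Its arguments: {"type":"object","properties":{"plan":{"type":"array","items":{"type":"array"}},"squeeze":{"type":"number"}},"required":["plan"]}

```bash
ls; mkdir -p pics
cat > h.py <<'E'
import numpy as np, cv2
from bench import arm
def K(c):
    f=200/np.tan(np.radians(c["vertical_fov"])/2); return f,c["cx"],c["cy"],c["k1"]
def ray(c,u,v,T=None):
    f,cx,cy,k1=K(c); d=np.array([(u-cx)/f,(v-cy)/f]); s=d.copy()
    for _ in range(30): s=d/(1+k1*(s@s))
    M=np.linalg.inv(c["camera_from_world"]) if T is None else T
    r=M[:3,:3]@np.array([s[0],s[1],1]); return M[:3,3],r/np.linalg.norm(r)
def onz(c,u,v,z,T=None):
    o,r=ray(c,u,v,T); return o+r*(z-o[2])/r[2]
def proj(c,p,T=None):
    f,cx,cy,k1=K(c); M=c["camera_from_world"] if T is None else np.linalg.inv(T)
    q=M[:3,:3]@np.asarray(p)+M[:3,3]; s=q[:2]/q[2]; s=s*(1+k1*(s@s)); return f*s+[cx,cy]
def wristT(c,o):
    T=np.eye(4);T[:3,:3]=o["ee_rot"];T[:3,3]=o["eef_pos"]; return T@np.array(c["T_tool_cam"])
def save(n,im): cv2.imwrite("pics/"+n,cv2.cvtColor(im,cv2.COLOR_RGB2BGR))
def two(a,b):
    (o,r),(p,s)=a,b; A=np.stack([r,-s],1); t=np.linalg.lstsq(A,p-o,rcond=None)[0]
    x,y=o+r*t[0],p+s*t[1]; return (x+y)/2,np.linalg.norm(x-y)
E
python3 - <<'E'
from h import *
import pickle
o=arm.get_obs();print({k:np.round(v,3).tolist() for k,v in o.items()})
d={}
for n in["scene","top"]:
    c=arm.capture(n);d[n]=c;save(n+"0.png",c["frame"]);print(n,c["vertical_fov"],c["k1"],np.round(np.linalg.inv(c["camera_from_world"]),3).tolist())
pickle.dump(d,open("c0.pkl","wb"))
E
```

```text
pics
{'time': 0.0, 'joint_positions': [1.139, 0.69, -0.194, 1.566, 0.157, 0.902, -0.215], 'joint_vel': [-0.001, -0.0, -0.0, -0.001, -0.0, -0.0, -0.0], 'effort': [-0.001, -53.963, -1.267, -15.855, 0.009, 0.01, -0.0], 'eef_pos': [0.28, -0.558, 0.247], 'ee_rot': [[0.893, 0.449, -0.001], [0.449, -0.893, 0.002], [-0.0, -0.002, -1.0]], 'ft_force': [0.77, -0.373, -0.17], 'ft_torque': [-0.058, -0.044, 0.032], 'opening': 0.085}
scene 52.8639549839946 -0.020395491699404467 [[0.345, 0.579, -0.739, 1.18], [0.939, -0.226, 0.261, -0.247], [-0.015, -0.784, -0.621, 0.674], [0.0, 0.0, 0.0, 1.0]]
top 53.21887156035588 -0.10186946483252932 [[0.004, -0.996, 0.094, 0.387], [-1.0, -0.006, -0.03, 0.017], [0.03, -0.093, -0.995, 1.146], [0.0, 0.0, 0.0, 1.0]]
```

View pics/scene0.png

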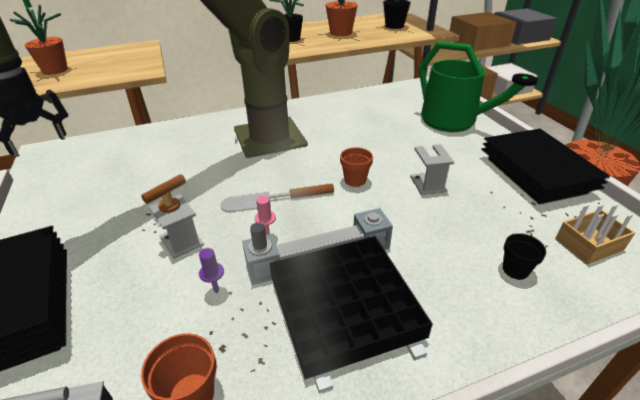

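View pics/top0.png

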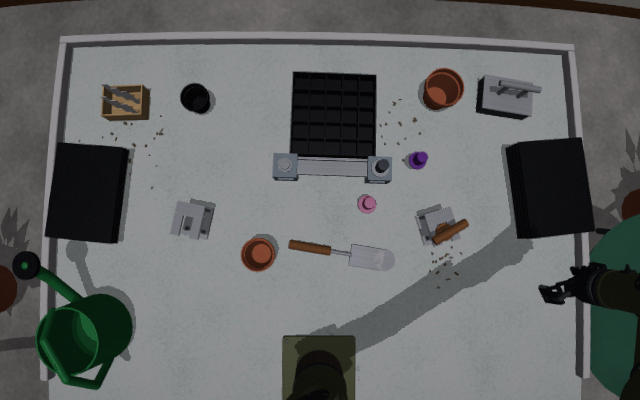

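Scene image: the dark pin in the left-hand post is at (259,240), with look-alikes pink (264,210) and purple (208,268). In the top view these are pin (381,167), pink (367,204) and purple (418,160). The other post has a low bolt head at top (285,166). The empty bracket is at top (193,220), scene (433,160), and the dibber is in the bracket at top (440,225). I choose the dark one and check it close up.

Run:
```python
from h import *
import pickle
d=pickle.load(open("c0.pkl","rb"))
s,t=d["scene"]["frame"],d["top"]["frame"]
r=lambda im,u,v,w=50,h=37:cv2.resize(im[v-h:v+h,u-w:u+w],(400,296),interpolation=cv2.INTER_CUBIC)
m=np.vstack([np.hstack([r(s,259,245),r(t,381,167)]),np.hstack([r(s,433,165),r(t,193,218)])])
save("crop1.png",np.clip(m.astype(float)*1.3,0,255).astype(np.uint8))
```

```text
(no output)
```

View pics/crop1.png

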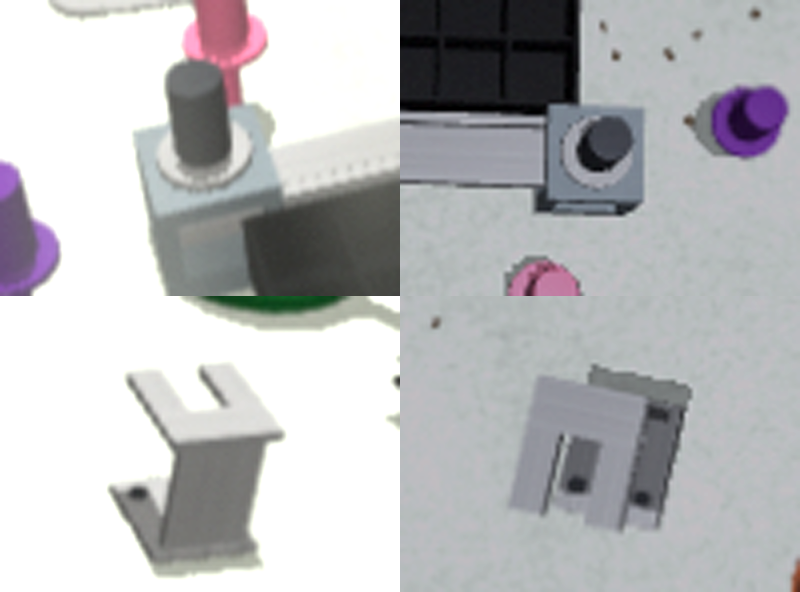

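Crop: a dark-grey round grip on a light flange, seated on the grey post, so the choice holds. The empty bracket's notch mouth faces down in the top image, towards the robot. Now measuring.

Run:
```python
from h import *
import pickle
d=pickle.load(open("c0.pkl","rb"));s,t=d["scene"],d["top"]
T=lambda x,y,z:onz(t,143+x/4,181+y/4,z)
S=lambda x,y,z:onz(s,383+x/4,128+y/4,z)
p=np.round
a=[331+212/4,130+137/4];b=[209+196/4,208+73/4]
print("grip top T,S",p(onz(t,*a,.13),4),p(onz(s,*b,.13),4),two(ray(t,*a),ray(s,*b)))
f1=onz(t,331+197/4,130+150/4,.078); print("flange T",p(f1,4), "S",p(onz(s,209+204/4,208+158/4,.078),4))
# post top corners
q=[onz(t,331+x/4,130+y/4,.072) for x,y in[(150,105),(243,107),(242,205),(146,201)]];print("post",p(q,4).tolist(),p(np.mean(q,0),4))
c=[T(x,y,.1) for x,y in[(138,80),(248,103),(222,235),(108,212)]]
print("plate",p(c,4).tolist(),p(np.mean(c,0),4),[p(np.linalg.norm(c[i]-c[i-1]),4) for i in range(4)])
print("closed",p(T(163,137,.1),4),p(T(203,143,.1),4),"mouth",p(T(145,217,.1),4),p(T(187,227,.1),4))
e=[S(x,y,.1) for x,y in[(128,78),(232,67),(283,138),(176,146)]]
print("plateS",p(e,4).tolist(),p(np.mean(e,0),4),[p(np.linalg.norm(e[i]-e[i-1]),4) for i in range(4)])
print("notchS closed",p(S(185,115,.1),4),p(S(225,110,.1),4))
o=arm.get_obs()
for n,(u,v,z) in dict(pink=(369,201,.09),purple=(421,157,.09),dib=(440,222,.1)).items():print(n,p(onz(t,u,v,z),3))
```

```text
grip top T,S [ 0.5702 -0.1673  0.13  ] [ 0.5716 -0.1606  0.13  ] (array([ 0.57091233, -0.1638685 ,  0.13061083]), np.float64(0.006814520389785206))
flange T [ 0.5705 -0.1663  0.078 ] S [ 0.5792 -0.1639  0.078 ]
post [[0.6025, -0.1352, 0.072], [0.6019, -0.1997, 0.072], [0.5338, -0.198, 0.072], [0.536, -0.1319, 0.072]] [ 0.5685 -0.1662  0.072 ]
plate [[0.4735, 0.3742, 0.1], [0.4589, 0.3003, 0.1], [0.3723, 0.3151, 0.1], [0.3865, 0.3913, 0.1]] [0.4228 0.3452 0.1   ] [np.float64(0.0887), np.float64(0.0754), np.float64(0.0878), np.float64(0.0776)]
closed [0.4361 0.3561 0.1   ] [0.4323 0.3294 0.1   ] mouth [0.3835 0.3665 0.1   ] [0.3773 0.3384 0.1   ]
plateS [[0.3807, 0.3199, 0.1], [0.3942, 0.3938, 0.1], [0.4817, 0.3738, 0.1], [0.4647, 0.3047, 0.1]] [0.4303 0.348  0.1   ] [np.float64(0.0853), np.float64(0.0751), np.float64(0.0898), np.float64(0.0711)]
notchS closed [0.4351 0.3302 0.1   ] [0.4395 0.3581 0.1   ]
pink [ 0.478 -0.133  0.09 ]
purple [ 0.599 -0.277  0.09 ]
dib [ 0.422 -0.322  0.1  ]
```

send_rows(
  plan=[
    [[0.15,0.2,0.02],[0,0,0],-1],
    [[0.3,0.4,0.02],[0,0,0],-1],
    [[0.45,0.6,0.02],[0,0,0],-1],
    [[0.6,0.8,0.02],[0,0,0],-1],
    [[0.75,1.0,0.02],[0,0,0],-1],
  ],
  squeeze=60,
)

```text
time: 0.6
eef_pos: [0.4313, -0.3567, 0.2521]
ee_rot: [[0.894, 0.449, -0.0], [0.449, -0.894, 0.0], [-0.0, -0.001, -1.0]]
ft_force: [2.3, -0.1, 0.6]
opening: 0.0855
```

send_rows(
  plan=[
    [[0.15,0.2,0],[0,0,0],-1],
    [[0.3,0.4,0],[0,0,0],-1],
    [[0.45,0.6,0],[0,0,0],-1],
    [[0.6,0.8,0],[0,0,0],-1],
    [[0.7,0.96,0],[0,0,0],-1],
  ],
)

```text
time: 1.1
eef_pos: [0.5726, -0.1628, 0.252]
ee_rot: [[0.892, 0.452, 0.001], [0.452, -0.892, 0.002], [0.001, -0.001, -1.0]]
ft_force: [0.3, 0.3, -0.1]
opening: 0.0854
```

send_rows(
  plan=[
    [[0,0,0],[0,0,0],-1],
    [[0,0,0],[0,0,0],-1],
  ],
)

```text
time: 1.3
eef_pos: [0.5707, -0.1654, 0.2518]
ee_rot: [[0.892, 0.451, -0.001], [0.451, -0.892, 0.0], [-0.001, -0.001, -1.0]]
ft_force: [-0.4, -1.2, -0.9]
opening: 0.0854
```

Run:
```python
from h import *
import pickle
o=arm.get_obs();c=arm.capture("wrist");pickle.dump((o,c),open("w1.pkl","wb"));save("w1.png",c["frame"])
print(o["time"],o["eef_pos"],o["ft_force"],o["joint_positions"]);T=wristT(c,o);print(T.round(3).tolist(),proj(c,[.57,-.166,.13],T))
```

```text
1.3 [ 0.57066749 -0.16538483  0.25177804] [-0.41843814 -1.21584361 -0.8693441 ] [ 0.28989187  0.64166396 -0.14739404  1.65876926  0.11720563  0.85092456
 -1.00842309]
[[0.451, -0.856, -0.253, 0.637], [-0.892, -0.433, -0.128, -0.133], [-0.0, 0.284, -0.959, 0.377], [0.0, 0.0, 0.0, 1.0]] [320.86711252 204.58103366]
```

View pics/w1.png

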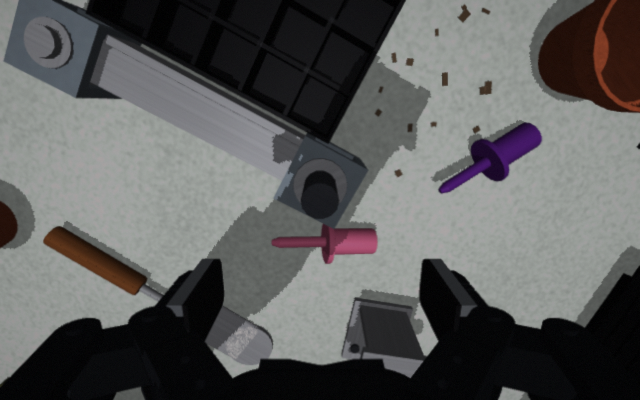

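Wrist view: the pin grip is at about (320,195) in the post, the bolt head on the other post at (46,43), and pink (330,242) and purple (490,160) are lying on the bench clear of the jaws. Measuring the grip with a mask.

Run:
```python
from h import *
import pickle
o,c=pickle.load(open("w1.pkl","rb"));T=wristT(c,o);im=c["frame"]
sub=im[140:235,270:375];g=cv2.cvtColor(sub,cv2.COLOR_RGB2GRAY)
m=(g<62).astype(np.uint8)
n,l,st,ce=cv2.connectedComponentsWithStats(m);k=l[195-140,320-270];print(k,st[k],ce[k]+[270,140])
ys,xs=np.where(l==k);print("x",xs.min()+270,xs.max()+270,"y",ys.min()+140,ys.max()+140)
for y in range(165,222,4):
  r=np.where(l[y-140]==k)[0];print(y,r.min()+270 if len(r) else 0,r.max()+270 if len(r) else 0)
for p in [[.57,-.166]]:
  a=np.linspace(0,2*np.pi,73);q=np.array([proj(c,[p[0]+.015*np.cos(t),p[1]+.015*np.sin(t),.13],T) for t in a]);print(q.min(0),q.max(0))
# flange circle: light
a=np.array([proj(c,[.57+.025*np.cos(t),-.166+.025*np.sin(t),.078],T) for t in a]);print("fl",a.min(0),a.max(0))
for v in (185,):print([int(x) for x in g[v-140]])
```

```text
1 [   8    0   97   95 3663] [322.68959869 186.81681682]
x 278 374 y 140 234
165 292 364
169 290 366
173 294 364
177 293 360
181 291 355
185 290 354
189 285 354
193 283 351
197 281 350
201 281 348
205 289 346
209 297 343
213 305 341
217 312 339
221 320 336
[301.4351799  185.67619482] [340.28651093 222.87338633]
fl [293.77032617 161.30041913] [348.06139761 214.02459108]
[165, 165, 165, 165, 164, 162, 157, 153, 151, 138, 117, 110, 111, 111, 111, 108, 108, 109, 94, 64, 59, 58, 58, 63, 73, 74, 75, 74, 73, 71, 73, 72, 72, 60, 27, 13, 13, 13, 14, 15, 17, 20, 24, 24, 27, 29, 27, 29, 27, 28, 26, 28, 29, 26, 28, 27, 24, 23, 21, 16, 15, 14, 14, 15, 14, 28, 57, 76, 76, 75, 75, 75, 73, 73, 74, 73, 70, 62, 60, 61, 61, 60, 62, 61, 60, 62, 62, 61, 66, 76, 91, 97, 99, 97, 97, 96, 98, 100, 105, 131, 159, 161, 159, 157, 158]
```

Run:
```python
from h import *
import pickle
from scipy.optimize import least_squares
o,c=pickle.load(open("w1.pkl","rb"));T=wristT(c,o);im=c["frame"]
g=cv2.cvtColor(im,cv2.COLOR_RGB2GRAY)
m=(g<45).astype(np.uint8);m[:150]=0;m[232:]=0
n,l,st,ce=cv2.connectedComponentsWithStats(m,connectivity=4);k=l[195,320];print(st[k],ce[k])
rows=[]
for y in range(165,222,3):
  r=np.where(l[y]==k)[0]
  if len(r):print(y,r.min(),r.max(),end=" | ")
cs=np.vstack([np.argwhere(l==k)[:,::-1]]);b=cs[:,1].max();x=[st[k][0],st[k][0]+st[k][2]-1]
print(b)
# disc top: lower edge b, mid col at widest rows
for z,u,v in((.13,(x[0]+x[1])/2,b-18.6),):print(onz(c,u,v,z,T))
save("w1c.png",cv2.resize(np.clip(im[140:240,260:380].astype(float)*1.8,0,255).astype(np.uint8),None,fx=6,fy=6))
```

```text
[ 301  171   38   48 1455] [319.58350515 195.06872852]
171 315 325 | 174 310 330 | 177 307 332 | 180 305 334 | 183 305 335 | 186 304 335 | 189 303 336 | 192 303 337 | 195 302 337 | 198 301 337 | 201 301 338 | 204 301 338 | 207 302 337 | 210 304 335 | 213 306 333 | 216 311 329 | 218
[ 0.57323704 -0.16318692  0.13      ]
```

View pics/w1c.png

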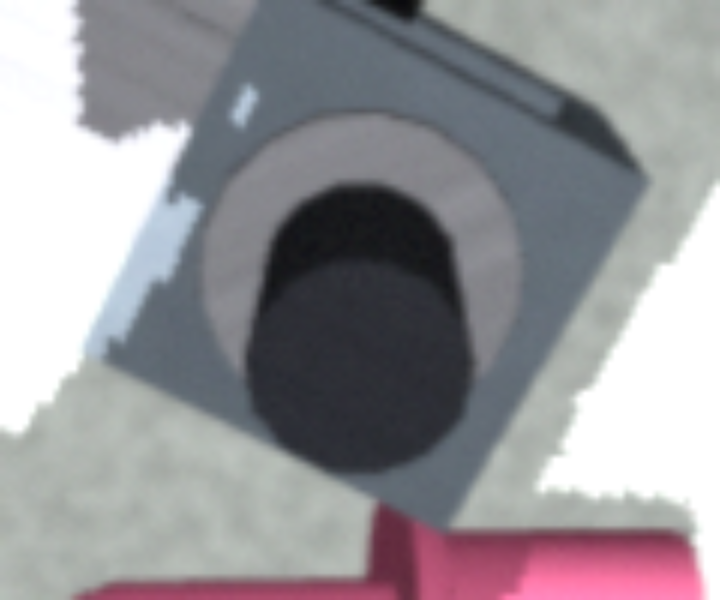

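send_rows(
  plan=[
    [[0.01,0.005,-0.2],[0,0,0],-1],
    [[0.01,0.005,-0.4],[0,0,0],-1],
    [[0.01,0.005,-0.6],[0,0,0],-1],
    [[0.01,0.005,-0.74],[0,0,0],-1],
    [[0.01,0.005,-0.74],[0,0,0],-1],
  ],
)

```text
time: 1.85
eef_pos: [0.5686, -0.1671, 0.1006]
ee_rot: [[0.895, 0.447, -0.009], [0.447, -0.895, 0.0], [-0.008, -0.004, -1.0]]
ft_force: [-0.7, 0.2, 1.0]
opening: 0.0853
```

send_rows(
  plan=[
    [[0,0,0],[0,0,0],1],
    [[0,0,0],[0,0,0],1],
    [[0,0,0],[0,0,0],1],
    [[0,0,0],[0,0,0],1],
    [[0,0,0],[0,0,0],1],
  ],
  squeeze=60,
)

```text
time: 2.35
eef_pos: [0.5733, -0.1652, 0.106]
ee_rot: [[0.893, 0.449, 0.002], [0.449, -0.893, -0.0], [0.002, 0.001, -1.0]]
ft_force: [-1.5, 1.4, 7.0]
opening: 0.0291
```

send_rows(
  plan=[
    [[0,0,0],[0,0,0],1],
    [[0,0,0],[0,0,0],1],
    [[0,0,0],[0,0,0],1],
  ],
)

```text
time: 2.65
eef_pos: [0.5732, -0.1653, 0.106]
ee_rot: [[0.893, 0.449, 0.002], [0.449, -0.893, -0.0], [0.002, 0.001, -1.0]]
ft_force: [-1.7, 0.9, 6.6]
opening: 0.0289
```

send_rows(
  plan=[
    [[0,0,0.05],[0,0,0],1],
    [[0,0,0.12],[0,0,0],1],
    [[0,0,0.2],[0,0,0],1],
    [[0,0,0.3],[0,0,0],1],
    [[0,0,0.4],[0,0,0],1],
  ],
)

```text
time: 3.15
eef_pos: [0.5726, -0.1657, 0.186]
ee_rot: [[0.893, 0.449, 0.0], [0.449, -0.893, -0.0], [0.0, 0.0, -1.0]]
ft_force: [0.4, -0.0, -2.5]
opening: 0.0286
```

send_rows(
  plan=[
    [[0,0,0.1],[0,0,0],1],
    [[0,0,0.25],[0,0,0],1],
    [[0,0,0.4],[0,0,0],1],
    [[0,0,0.4],[0,0,0],1],
  ],
)

```text
time: 3.55
eef_pos: [0.5753, -0.1662, 0.2696]
ee_rot: [[0.894, 0.449, 0.01], [0.449, -0.894, -0.002], [0.008, 0.006, -1.0]]
ft_force: [0.3, 0.0, -2.4]
opening: 0.0288
```

Run:
```python
from h import *
o=arm.get_obs();print(o["time"],o["eef_pos"],o["ft_force"],o["opening"])
c=arm.capture("scene");save("s1.png",cv2.resize(c["frame"][120:300,190:350],None,fx=3,fy=3))
```

```text
3.55 [ 0.57530501 -0.166236    0.26962596] [ 0.33549167  0.03537345 -2.37438994] 0.028753795561303364
```

View pics/s1.png

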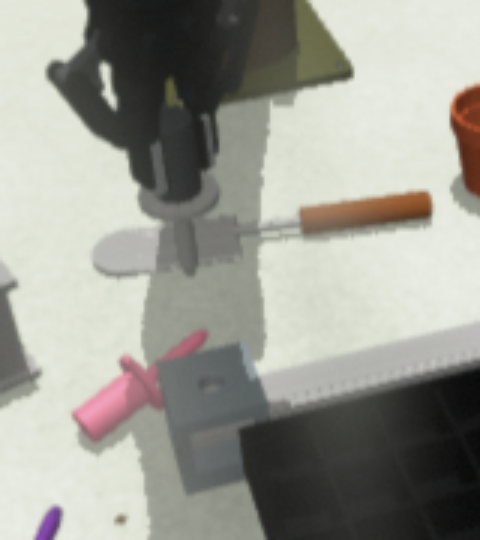

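The pin is clear of the post, hanging upright in the jaws, and the force rise matches its weight. Carrying it to above the notch at about (0.411, 0.348).

send_rows(
  plan=[
    [[-0.04,0.13,0],[0,0,0],1],
    [[-0.1,0.32,0],[0,0,0],1],
    [[-0.17,0.54,0],[0,0,0],1],
    [[-0.24,0.76,0],[0,0,0],1],
    [[-0.31,0.98,0],[0,0,0],1],
  ],
)

```text
time: 4.1
eef_pos: [0.5088, 0.0317, 0.2634]
ee_rot: [[0.894, 0.449, -0.002], [0.449, -0.894, -0.0], [-0.002, -0.001, -1.0]]
ft_force: [0.5, 2.1, -2.6]
opening: 0.0287
```

send_rows(
  plan=[
    [[-0.07,0.22,0],[0,0,0],1],
    [[-0.14,0.44,0],[0,0,0],1],
    [[-0.2,0.64,0],[0,0,0],1],
    [[-0.26,0.82,0],[0,0,0],1],
    [[-0.31,0.98,0],[0,0,0],1],
  ],
)

```text
time: 4.6
eef_pos: [0.4467, 0.228, 0.2634]
ee_rot: [[0.893, 0.451, -0.002], [0.451, -0.893, -0.001], [-0.003, -0.0, -1.0]]
ft_force: [0.2, 0.2, -2.4]
opening: 0.029
```

send_rows(
  plan=[
    [[-0.05,0.16,0],[0,0,0],1],
    [[-0.1,0.32,0],[0,0,0],1],
    [[-0.15,0.48,0],[0,0,0],1],
    [[-0.19,0.6,0],[0,0,0],1],
    [[-0.19,0.6,0],[0,0,0],1],
  ],
)

```text
time: 5.1
eef_pos: [0.4075, 0.3508, 0.2634]
ee_rot: [[0.89, 0.456, -0.003], [0.456, -0.89, 0.002], [-0.001, -0.003, -1.0]]
ft_force: [-0.6, -0.1, -2.5]
opening: 0.0287
```

send_rows(
  plan=[
    [[0,0,0],[0,0,0],1],
    [[0,0,0],[0,0,0],1],
  ],
)

```text
time: 5.3
eef_pos: [0.4108, 0.3446, 0.2637]
ee_rot: [[0.894, 0.448, -0.001], [0.448, -0.894, -0.002], [-0.002, 0.002, -1.0]]
ft_force: [-0.8, -0.2, -2.6]
opening: 0.0286
```

Run:
```python
from h import *
import pickle
o=arm.get_obs();print(o["time"],o["eef_pos"],o["ft_force"],o["opening"],o["joint_positions"])
w=arm.capture("wrist");s=arm.capture("scene");pickle.dump((o,w,s),open("w2.pkl","wb"))
u,v=np.array(proj(s,[.411,.348,.15])).astype(int);print(u,v)
print("notch in wrist",proj(w,[.411,.348,.1],wristT(w,o)))
a=cv2.resize(w["frame"],(640,400));b=cv2.resize(s["frame"][v-70:v+70,u-70:u+70],(420,420))
save("w2.png",a);save("s2.png",cv2.resize(s["frame"][v-75:v+75,u-75:u+75],(600,600),interpolation=cv2.INTER_CUBIC))
```

```text
5.3 [0.41084233 0.34461339 0.2636785 ] [-0.77924388 -0.16670363 -2.56851971] 0.028605316653022645 [-0.71637854  0.55059976 -0.10912363  1.81620475  0.08257646  0.78145526
 -1.97499258]
433 134
notch in wrist [316.86041681 188.10085623]
```

View pics/w2.png

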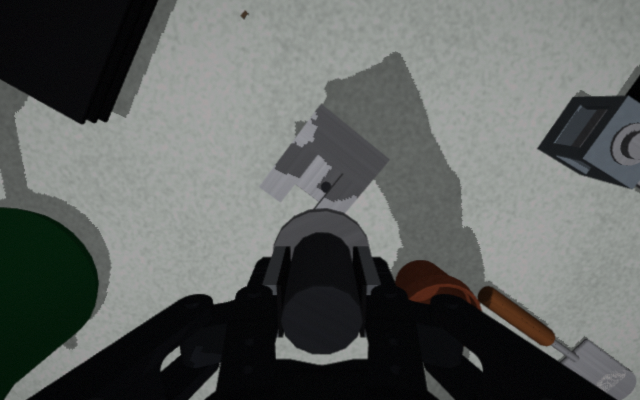

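View pics/s2.png

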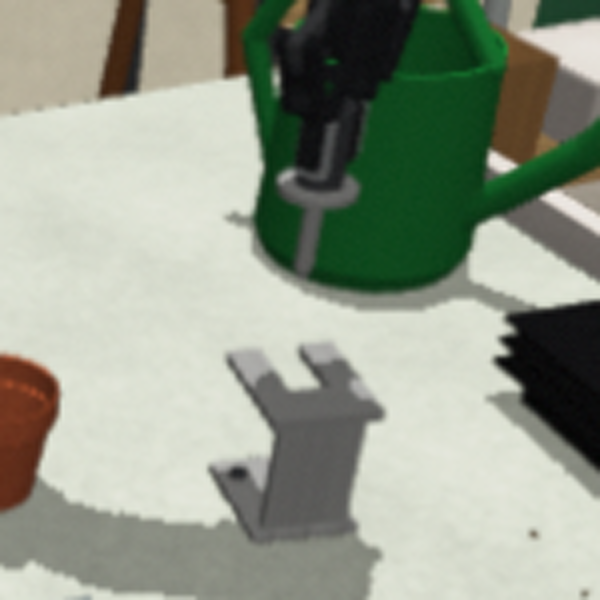

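Wrist view: the bracket is ahead of the held pin, with the notch near (320,185). The scene view shows the pin upright above the bracket. One zoom to pin the notch down (view 9).

Run:
```python
from h import *
import pickle
o,w,s=pickle.load(open("w2.pkl","rb"))
im=w["frame"][95:225,250:400].astype(float)
save("w2c.png",cv2.resize(np.clip(im*1.7,0,255).astype(np.uint8),None,fx=5,fy=4.6,interpolation=cv2.INTER_CUBIC) if 0 else cv2.resize(np.clip(im*1.5,0,255).astype(np.uint8),(690,598),interpolation=cv2.INTER_CUBIC))
```

```text
(no output)
```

View pics/w2c.png

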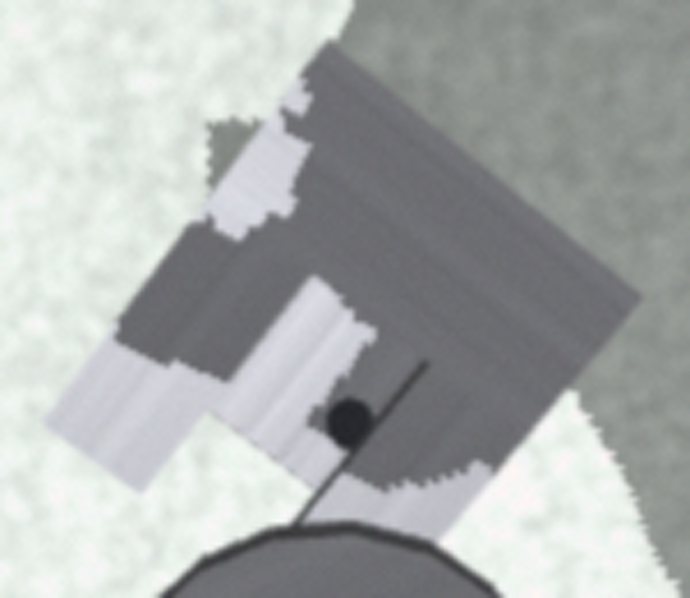

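Run:
```python
from h import *
import pickle
o,w,s=pickle.load(open("w2.pkl","rb"));T=wristT(w,o)
W=lambda x,y:onz(w,250+x/4.6,95+y/4.6,.1,T)
P=dict(BL=W(330,40),BR=W(640,297),FL=W(45,422),IL=W(140,492),CL=W(312,275),CR=W(427,362))
for k,v in P.items():print(k,v.round(4))
n=np.linalg.norm
print(n(P["BL"]-P["BR"]),n(P["BL"]-P["FL"]),n(P["CL"]-P["CR"]),n(P["IL"]-P["CL"]))
ex=P["CL"]-P["IL"];ex/=n(ex);print("ex",ex,"notch",(P["CL"]+P["CR"])/2-.025*ex)
# held pin: flange ellipse in scene crop, offsets
S=lambda x,y:ray(s,433-75+x/4,134-75+y/4)
for nm,(x,y,z) in dict(tip=(302,270,.264-.094),flange=(318,186,.264-.028)).items():
  r=S(x,y);print(nm,(r[0]+r[1]*(z-r[0][2])/r[1][2]).round(4))
# bracket same view
print("closedS",[onz(s,358+x/4,59+y/4,.1).round(4) for x,y in((285,391),(325,389))],"mouthS",[onz(s,358+x/4,59+y/4,.1).round(4) for x,y in((262,347),(302,347))])
# flange in wrist
print("flange proj if at tcp",proj(w,o["eef_pos"]+np.array([0,0,-.028]),T),[proj(w,o["eef_pos"]+np.array([0,0,.026]),T)])
```

```text
BL [0.4775 0.3764 0.1   ]
BR [0.462  0.3032 0.1   ]
FL [0.3895 0.3939 0.1   ]
IL [0.3848 0.3716 0.1   ]
CL [0.438  0.3604 0.1   ]
CR [0.4329 0.3334 0.1   ]
0.07489599063880145 0.0897254572217312 0.027528980404838345 0.05429613642179348
ex [ 0.97847816 -0.20635042  0.        ] notch [0.4109585  0.35206527 0.1       ]
tip [0.4047 0.3498 0.17  ]
flange [0.4173 0.3407 0.236 ]
closedS [array([0.4351, 0.3302, 0.1   ]), array([0.4426, 0.356 , 0.1   ])] mouthS [array([0.3812, 0.3463, 0.1   ]), array([0.3912, 0.3717, 0.1   ])]
flange proj if at tcp [320.06808323 256.76008693] [array([319.94902551, 324.59103158])]
```

Run:
```python
from h import *
import pickle
from scipy.spatial.transform import Rotation as R
o,w,s=pickle.load(open("w2.pkl","rb"));T=wristT(w,o)
a=np.linspace(0,2*np.pi,73);g=o["eef_pos"];ax=o["ee_rot"][:,1]
for tilt in(-8,-4,0,4,8):
  M=R.from_rotvec(ax*np.radians(tilt)).as_matrix()
  c=lambda r,z:np.array([proj(w,g+M@[r*np.cos(t),r*np.sin(t),z],T) for t in a])
  f=c(.025,-.028);h=c(.015,.026)
  print(tilt,"flange",f.min(0).round(1),f.max(0).round(1),"top",h.min(0).round(1),h.max(0).round(1),"scene flange,tip crop",[((proj(s,g+M@[0,0,z])-[358,59])*4).round(0) for z in(-.028,-.094)])
im=cv2.cvtColor(w["frame"],cv2.COLOR_RGB2GRAY);print("col320",im[200:360:2,320].tolist());print("row 240",im[240,260:380:2].tolist())
```

```text
-8 flange [270.6 215.4] [369.5 310.4] top [276.6 273.9] [363.2 354.8] scene flange,tip crop [array([312., 179.]), array([283., 268.])]
-4 flange [270.5 212.3] [369.6 305.3] top [276.8 280.2] [363.1 357.5] scene flange,tip crop [array([315., 180.]), array([291., 273.])]
0 flange [270.3 209.4] [369.8 300.2] top [276.9 286.6] [362.9 359.7] scene flange,tip crop [array([317., 181.]), array([300., 276.])]
4 flange [270.1 206.8] [370. 295.] top [277.2 293. ] [362.7 361.5] scene flange,tip crop [array([320., 182.]), array([309., 279.])]
8 flange [269.9 204.4] [370.2 289.9] top [277.4 299.4] [362.5 362.8] scene flange,tip crop [array([323., 183.]), array([319., 281.])]
col320 [74, 97, 130, 130, 92, 43, 72, 76, 74, 74, 74, 73, 72, 73, 73, 71, 42, 14, 13, 13, 14, 15, 13, 13, 14, 14, 14, 15, 14, 14, 14, 14, 13, 16, 14, 14, 15, 11, 13, 13, 16, 14, 16, 22, 27, 26, 25, 26, 26, 25, 25, 25, 25, 26, 25, 25, 24, 22, 25, 25, 25, 25, 26, 24, 25, 25, 27, 25, 24, 25, 25, 25, 25, 25, 26, 25, 27, 105, 157, 155]
row 240 [163, 163, 163, 163, 162, 164, 162, 141, 63, 76, 74, 73, 73, 74, 73, 73, 73, 74, 73, 71, 49, 14, 15, 13, 15, 12, 12, 10, 12, 14, 14, 13, 14, 12, 16, 13, 15, 12, 14, 14, 16, 36, 75, 77, 76, 77, 76, 76, 73, 73, 71, 73, 71, 71, 134, 162, 161, 159, 160, 161]
```

The pin reads upright at the TCP: flange top edge at row 209, against a predicted 209.4. Wrist-view bracket sizes (75, 90, 27.5 mm) match the given ones. Lowering in stages, 5 mm in +y.

send_rows(
  plan=[
    [[0,0.025,-0.1],[0,0,0],1],
    [[0,0.025,-0.2],[0,0,0],1],
    [[0,0.025,-0.28],[0,0,0],1],
    [[0,0.025,-0.28],[0,0,0],1],
    [[0,0.025,-0.28],[0,0,0],1],
  ],
)

```text
time: 5.9
eef_pos: [0.4111, 0.3509, 0.2085]
ee_rot: [[0.894, 0.448, 0.0], [0.448, -0.894, -0.0], [-0.0, 0.0, -1.0]]
ft_force: [-0.2, 0.5, -1.7]
opening: 0.0288
```

send_rows(
  plan=[
    [[0,0,-0.06],[0,0,0],1],
    [[0,0,-0.12],[0,0,0],1],
    [[0,0,-0.18],[0,0,0],1],
    [[0,0,-0.24],[0,0,0],1],
    [[0,0,-0.24],[0,0,0],1],
  ],
)

```text
time: 6.4
eef_pos: [0.4096, 0.3506, 0.1583]
ee_rot: [[0.893, 0.449, -0.003], [0.449, -0.893, -0.003], [-0.004, 0.001, -1.0]]
ft_force: [0.0, -0.1, -3.4]
opening: 0.0287
```

Run:
```python
from h import *
o=arm.get_obs();print(o["time"],o["eef_pos"],o["ft_force"],o["opening"])
s=arm.capture("scene");t=arm.capture("top");u,v=433,145
r=lambda im,u,v:cv2.resize(im[v-35:v+35,u-45:u+45],None,fx=4.4,fy=6,interpolation=cv2.INTER_CUBIC) if 0 else cv2.resize(im[v-40:v+40,u-40:u+40],(400,400),interpolation=cv2.INTER_CUBIC)
save("s3.png",np.hstack([r(s["frame"],433,150),r(t["frame"],193,218)]))
```

```text
6.4 [0.40962918 0.35055388 0.15828781] [ 0.0425698  -0.09074493 -3.38897089] 0.028663752391348083
```

View pics/s3.png

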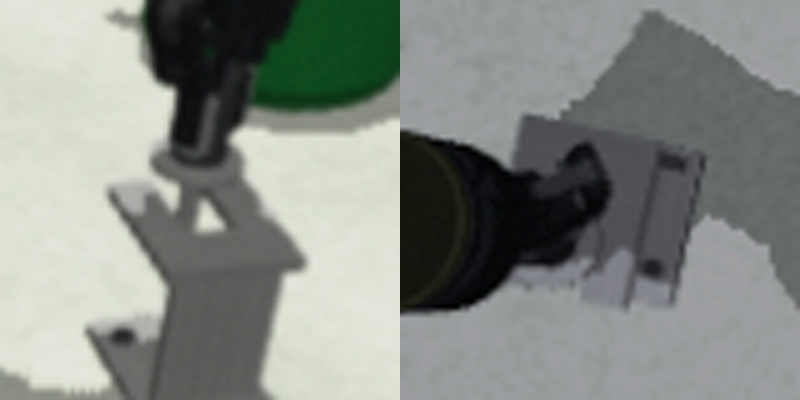

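The shank is in the notch with no side force, and the flange is still about 24 mm above the plate. Lowering gently on.

send_rows(
  plan=[
    [[0,0,-0.03],[0,0,0],1],
    [[0,0,-0.06],[0,0,0],1],
    [[0,0,-0.09],[0,0,0],1],
    [[0,0,-0.09],[0,0,0],1],
    [[0,0,-0.09],[0,0,0],1],
  ],
)

```text
time: 7.0
eef_pos: [0.4106, 0.3514, 0.1421]
ee_rot: [[0.893, 0.449, -0.0], [0.449, -0.893, -0.0], [-0.0, 0.0, -1.0]]
ft_force: [-0.6, 0.3, -2.0]
opening: 0.0287
```

send_rows(
  plan=[
    [[0,0,-0.01],[0,0,0],1],
    [[0,0,-0.015],[0,0,0],1],
    [[0,0,-0.02],[0,0,0],1],
    [[0,0,-0.02],[0,0,0],1],
    [[0,0,-0.02],[0,0,0],1],
  ],
)

```text
time: 7.5
eef_pos: [0.4107, 0.3515, 0.1384]
ee_rot: [[0.893, 0.449, 0.0], [0.449, -0.893, -0.0], [0.0, 0.0, -1.0]]
ft_force: [-0.1, -0.4, -2.8]
opening: 0.0286
```

send_rows(
  plan=[
    [[0,0,-0.005],[0,0,0],1],
    [[0,0,-0.01],[0,0,0],1],
    [[0,0,-0.01],[0,0,0],1],
    [[0,0,-0.01],[0,0,0],1],
  ],
)

```text
time: 7.9
eef_pos: [0.4106, 0.3514, 0.1363]
ee_rot: [[0.893, 0.449, -0.0], [0.449, -0.893, -0.0], [-0.0, 0.0, -1.0]]
ft_force: [-0.0, 0.4, -3.4]
opening: 0.0288
```

send_rows(
  plan=[
    [[0,0,-0.005],[0,0,0],1],
    [[0,0,-0.005],[0,0,0],1],
    [[0,0,-0.005],[0,0,0],1],
  ],
)

```text
time: 8.2
eef_pos: [0.4106, 0.3514, 0.1353]
ee_rot: [[0.893, 0.449, 0.0], [0.449, -0.893, -0.0], [-0.0, 0.0, -1.0]]
ft_force: [0.6, -0.2, -2.8]
opening: 0.0289
```

send_rows(
  plan=[
    [[0,0,-0.005],[0,0,0],1],
    [[0,0,-0.005],[0,0,0],1],
    [[0,0,-0.005],[0,0,0],1],
  ],
)

```text
time: 8.5
eef_pos: [0.4106, 0.3514, 0.1343]
ee_rot: [[0.893, 0.449, -0.0], [0.449, -0.893, -0.0], [-0.0, 0.0, -1.0]]
ft_force: [-0.4, 0.3, -2.4]
opening: 0.0286
```

send_rows(
  plan=[
    [[0,0,-0.005],[0,0,0],1],
    [[0,0,-0.005],[0,0,0],1],
    [[0,0,-0.005],[0,0,0],1],
  ],
)

```text
time: 8.8
eef_pos: [0.4107, 0.3515, 0.134]
ee_rot: [[0.893, 0.449, 0.0], [0.449, -0.893, 0.0], [0.0, 0.0, -1.0]]
ft_force: [-2.0, -1.0, 5.7]
opening: 0.0286
```

send_rows(
  plan=[
    [[0,0,-0.005],[0,0,0],1],
    [[0,0,-0.005],[0,0,0],1],
    [[0,0,-0.005],[0,0,0],1],
  ],
)

```text
time: 9.1
eef_pos: [0.4107, 0.3515, 0.134]
ee_rot: [[0.894, 0.449, 0.001], [0.449, -0.894, 0.0], [0.001, -0.0, -1.0]]
ft_force: [-3.7, -3.2, 14.8]
opening: 0.0286
```

Contact came at TCP z = 0.134, as predicted, so the flange is on the plate. Easing the load, then opening gradually.

send_rows(
  plan=[
    [[0,0,0.005],[0,0,0],1],
    [[0,0,0.005],[0,0,0],1],
    [[0,0,0.005],[0,0,0],0.1],
    [[0,0,0.005],[0,0,0],-0.2],
    [[0,0,0.005],[0,0,0],-0.5],
  ],
  squeeze=20,
)

```text
time: 9.6
eef_pos: [0.4107, 0.3516, 0.1331]
ee_rot: [[0.893, 0.449, 0.0], [0.449, -0.893, 0.0], [0.0, -0.0, -1.0]]
ft_force: [0.2, -0.0, -0.1]
opening: 0.0635
```

send_rows(
  plan=[
    [[0,0,0],[0,0,0],-1],
    [[0,0,0],[0,0,0],-1],
    [[0,0,0],[0,0,0],-1],
    [[0,0,0],[0,0,0],-1],
  ],
)

```text
time: 10.0
eef_pos: [0.4106, 0.3515, 0.1333]
ee_rot: [[0.893, 0.449, 0.0], [0.449, -0.893, -0.0], [-0.0, 0.0, -1.0]]
ft_force: [-0.4, -0.0, -0.1]
opening: 0.0851
```

send_rows(
  plan=[
    [[0,0,0.1],[0,0,0],-1],
    [[0,0,0.25],[0,0,0],-1],
    [[0,0,0.45],[0,0,0],-1],
    [[0,0,0.65],[0,0,0],-1],
    [[0,0,0.65],[0,0,0],-1],
  ],
)

```text
time: 10.5
eef_pos: [0.413, 0.3538, 0.2684]
ee_rot: [[0.894, 0.449, 0.008], [0.449, -0.894, 0.008], [0.01, -0.003, -1.0]]
ft_force: [1.1, -0.1, -0.1]
opening: 0.0853
```

send_rows(
  plan=[
    [[0.2,-0.2,0],[0,0,0],-1],
    [[0.2,-0.4,0],[0,0,0],-1],
    [[0.2,-0.6,0],[0,0,0],-1],
    [[0.2,-0.6,0],[0,0,0],-1],
    [[0.2,-0.6,0],[0,0,0],-1],
  ],
)

```text
time: 11.0
eef_pos: [0.4507, 0.2306, 0.2631]
ee_rot: [[0.894, 0.447, -0.0], [0.447, -0.894, -0.0], [-0.0, 0.0, -1.0]]
ft_force: [0.1, 0.6, -0.7]
opening: 0.0853
```

Run:
```python
from h import *
o=arm.get_obs();print(o["time"],o["eef_pos"],o["ft_force"],np.abs(o["joint_vel"]).max())
s=arm.capture("scene");t=arm.capture("top")
r=lambda im,u,v:cv2.resize(im[v-37:v+37,u-50:u+50],(400,296),interpolation=cv2.INTER_CUBIC)
S,T=s["frame"],t["frame"]
save("f.png",np.vstack([np.hstack([r(S,433,160),r(T,193,218)]),np.hstack([r(S,180,215),r(T,440,222)])]))
for p in([.4107,.3515,.16],[.4107,.3515,.106]):print(proj(s,p),proj(t,p))
```

```text
11.0 [0.45065668 0.23058349 0.26306772] [ 0.11695976  0.57343852 -0.71722779] 0.03657927834394278
[434.72936808 130.85901552] [177.58929868 224.29800209]
[431.43339611 148.7326669 ] [184.46415069 224.86393101]
```

View pics/f.png

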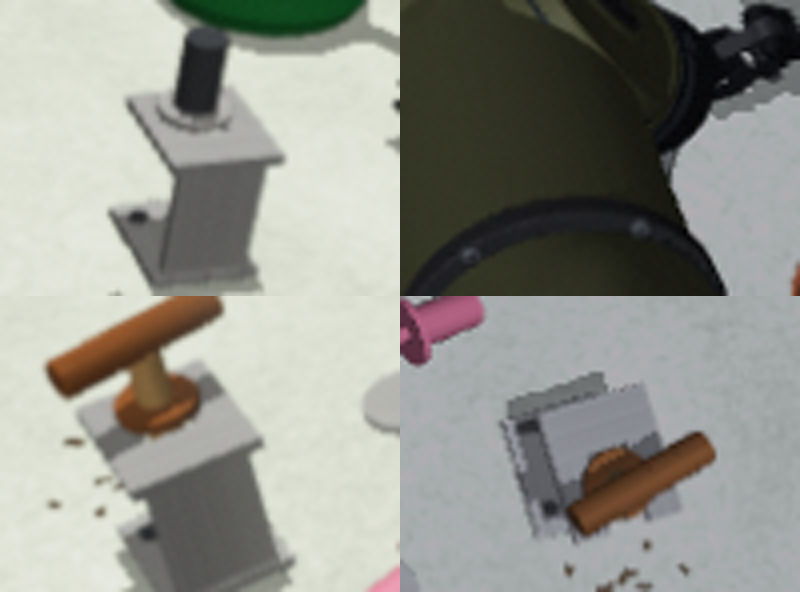

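The pin hangs upright in the notch with its flange flat on the plate, and the dibber is undisturbed. The pink look-alike seems to have moved since the first picture, so I'm checking numerically that both look-alikes are at rest.

Run:
```python
from h import *
import pickle
d=pickle.load(open("c0.pkl","rb"));o1,w1=pickle.load(open("w1.pkl","rb"));_,_,s2=pickle.load(open("w2.pkl","rb"))
def cen(im,lo,hi):
    m=cv2.inRange(cv2.cvtColor(im,cv2.COLOR_RGB2HSV),lo,hi);n,l,st,ce=cv2.connectedComponentsWithStats(m)
    k=1+np.argmax(st[1:,4]);return ce[k],st[k][4]
P=((160,90,60),(176,255,255));V=((128,110,40),(148,255,255))
t2,s3=arm.capture("top"),arm.capture("scene")
for nm,r in(("pink",P),("purple",V)):
    for k,c,T in(("top0",d["top"],None),("w1",w1,wristT(w1,o1)),("topNow",t2,None),("scene0",d["scene"],None),("scene5.3s",s2,None),("sceneNow",s3,None)):
        ce,a=cen(c["frame"],*r);print(nm,k,ce.round(1),a,onz(c,*ce,.02,T).round(3))
```

```text
pink top0 [368.1 202. ] 114 [ 0.481 -0.14   0.02 ]
pink w1 [335.2 241.9] 1810 [ 0.508 -0.216  0.02 ]
pink topNow [394.4 192.4] 312 [ 0.509 -0.216  0.02 ]
pink scene0 [264.1 212.6] 416 [ 0.404 -0.116  0.02 ]
pink scene5.3s [224.9 254.8] 107 [ 0.515 -0.235  0.02 ]
pink sceneNow [224.5 255.9] 86 [ 0.518 -0.237  0.02 ]
purple top0 [418.  159.8] 220 [ 0.604 -0.287  0.02 ]
purple w1 [497.5 155.1] 2404 [ 0.676 -0.325  0.02 ]
purple topNow [430.1 136.5] 290 [ 0.674 -0.325  0.02 ]
purple scene0 [205.7 253.6] 108 [ 0.496 -0.275  0.02 ]
purple scene5.3s [195.8 317.7] 482 [ 0.661 -0.317  0.02 ]
purple sceneNow [195.9 317.6] 480 [ 0.661 -0.317  0.02 ]
```

Run:
```python
from bench import arm
o=arm.get_obs();print(o["time"],o["ft_force"],abs(o["joint_vel"]).max());print(arm.hand_in())
```

```text
11.2 [ 0.3114233  -0.99634536  0.7219451 ] 0.004392463053183077
the job is handed in; nothing more can be done
None
```

I drew the steel pin straight up out of the latch post and hung it in the empty left bracket. I let go only once its flange was on the plate. The job was handed in at 11.2 s with the arm clear and still.

**Final checks:** The flange touched the plate at tool height 0.134 m, as predicted, and the highest force reading was about 15 N. The last scene picture shows the pin upright in the notch with its flange flat, and the dibber still hanging in its bracket. The last top picture was blocked by the arm at the pin's bracket, so only the scene view confirms the final placing.

**Disagreements:**
- **Look-alikes:** the pink and purple look-alikes stood upright in the first pictures and were lying on the bench by 1.3 s. The tool had stayed about 0.25 m above the bench by then, so they seem to have toppled on their own. They then stayed still on the bench.
- **Position estimates:** the camera views differed by a few millimetres. The notch estimates differed by up to about 5 mm, and I lowered the pin close to the wrist camera's estimate; it went in with no noticeable side force.

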